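# Press the salad thermometer home in the food-check kit case

### The job

Put the green food thermometer back in its kit: press it, display up and either way round, into the empty long cutout of the open blue case until it sits fully on the bottom, then let go. It is an instrument, so do not drop it, and leave the red and yellow thermometers where they are.

Things in the scene. Friction and masses are not known exactly. Their poses are not given: they have to be found in the camera images.
- thermo_green: Green food thermometer, a plain block 110 mm long (its x), 36 mm wide (its y), 30 mm high (its z), 90 g or so, lying loose on the table with its dark display on the top face. Origin: centre of the underside; z up.
- cutout (a point): Floor centre of the empty cutout in the fixed blue case (170 x 260, opened lid beyond it); x along its length, z up. 122 x 52 mm, white floor 12 above the table; grey insert's top 18, rim 22 above the floor. Black spring lips at mid-length slope from 47 apart at the mouth to 31 near the floor and yield: press with about 10 N. Timer and tin fill y -80 to -170, up to 39 above the floor.
- thermo_red: Red thermometer of the same shape and size, loose on the table; leave it alone. Origin: centre of the underside.
- thermo_yellow: Yellow thermometer of the same shape and size, loose on the table; leave it alone. Origin: centre of the underside.

How it is judged (in metres and radians):
At the end, for the whole second after the job is handed in: The green thermometer lies in the cutout, display up, within 12 mm of its centre and 10 degrees of its length direction (either way round), its underside within 4 mm of the cutout's floor, level within 8 degrees, at rest (horizontal distance between thermo_green and cutout below 0.012 m and z of thermo_green in the frame of cutout below 0.004 m and angle between the x axis of thermo_green and the x axis of cutout, either way round below 0.18 rad and angle between thermo_green's own z axis and vertical below 0.15 rad and linear speed of thermo_green below 0.02 m/s); the robot touches nothing.
It fails at once if the green thermometer is dropped (falls free faster than 0.8 m/s, a fall of about 30 mm) (linear speed of thermo_green above 0.8 m/s and contact force between the fingers and thermo_green below 0.05 N).
It fails at once if the red thermometer is moved more than 30 mm (distance of thermo_red from where it was at the start of the episode above 0.03 m).
It fails at once if the yellow thermometer is moved more than 30 mm (distance of thermo_yellow from where it was at the start of the episode above 0.03 m).
It also fails if it takes over 48 s, if anything falls off the work surface, if the arm or the gripper's body presses on something with over 40 N, if the wrist force passes 120 N, or if a joint passes its speed limit or range.

### The arm

A 6-joint arm with a two-finger parallel gripper is mounted at the origin on the work surface. World frame = base frame: x ahead of the robot, y to its left, z up, the work surface at z = 0. Lengths are in m, angles in degrees, forces in N, time in s.
With the tool pointing down it reaches from about 0.225 to 0.725 m from the base axis. Payload 3.1 kg.
Tool frame: the origin (TCP) lies midway between the tips of the shut fingers; the grasp point (between the pads) lies r.tcp_to_grasp behind it (r.tcp_to_grasp is the distance from the TCP to the grasp point, in m); y points along the fingers, x is the direction in which the jaws open and shut, and the axes are right-handed (so a half turn about y gives the same grasp; the last joint's range is limited). The gripper opens to 85 mm and grips with 20 to 120 N. Pads are 22 mm wide; open, the fingers measure 114 mm over their backs; the gripper's body (76 mm by 85 mm) begins 54 mm behind the grasp point. The pads swing forward as they close: fully open they stand 13 mm farther back than shut.
Start: joints at [-73.499, 2.75, 5.684, 92.934, 0, 82.678], TCP at [0.212, -0.48, 0.197] pointing down, gripper open.
Joint ranges: [-166.93, 166.93], [-56.73, 111.36], [-69.38, 81.34], [-121.58, 131.49], [-85.45, 84.26], [-180, 180]. Speed limits (degrees/s): [159.86, 159.86, 180, 180, 180, 180].

### API

Orientations are given as a 3x3 rotation matrix whose columns are the frame's x, y, z axes.
In Python, from rig import r gives the robot as it stands.
- The arm moves only by the tool carry_out, never from a script. Its argument "moves" is text: rows parted by semicolons, each of 7 numbers parted by spaces: the turn, a rotation vector about the tool's x, y, z in rad, then the shift along the tool's x, y, z in mm, then the closure in counts, from 0 (fully open) to 255 (shut). A call has exactly 10 rows; each row shifts and turns the commanded pose from where the row before left it, along the tool's axes as they then stand; what a row does not reach is not made up. A row lasts 1/10 s, in which the tool goes at most 50 mm and 8.59 degrees, less where a joint would pass 70% of its speed; a pose out of reach is approached as far as the arm can. A call with a gripper value outside its range is refused whole. The fingers move at their own pace and stop on an object; "grip_force" is the grip in N (left out, the last holds). Time passes only in rows, so rows that do not move let the fingers close, or fill a call up. It gives the time, the measured TCP pose, the force and the opening at its end, in the units of the state.
- r.state(): the state, without advancing time (a new reading comes with each control period).
- r.capture(name): name is "scene" or "top" or "wrist"; returns a dict with "color" (420x560x3 uint8, red, green, blue), "intrinsics" (3x3 intrinsics, pixels), "R" (3x3) and "t" (3): a world point X has camera coordinates R X + t. Camera axes: x right, y down, z forward; pixel columns grow to the right and rows downward; lengths in m; the calibration is good to about 2 mm. The wrist camera is an equidistant fisheye: a pixel r from the principal point sees the ray r / f radians off the axis. A picture is of the moment at which its call begins. There is no depth.
- r.close_job(): hands the job in, once; it reports no verdict.
Trained networks look in a picture, given as the dict that the camera call returned (one of the last four; its "shot" number tells which), for a name from the list of things; names that differ only in an ending like _2 or _b are one class to them, and where a whole thing is asked for, a point or a joint stands for the part that bears it (a point fixed in the world has none). Each returns a list of dicts, best first, with "score" (0 to 1); they miss things now and then, are a little off and sometimes report something else, mostly with a low value. They report only what shows in the picture. A call takes as long as a camera call.
- r.search_frame(picture, name): "extent" ([left, top, width, height] in pixels, round what is visible of it).
- r.silhouettes(picture, name): "pixels" (420x560 bool, what is visible of it) and "extent" ([left, top, width, height] in pixels, round what is visible of it).
The state is a dict: "t": time; "joints": joint angles; "joint_vel": joint speeds; "effort": joint torques, N m; "tool_pos": TCP position; "ee_rot": TCP orientation; "contact_force": force on the tool from outside, world axes, zero at the start; "moment": the same for the moment, N m; "width": finger opening in m.
Only numpy, scipy, OpenCV 4.12 (cv2) and the standard library are available. Lean on these libraries where they do the work, as an engineer would, in place of code of your own. Each camera call takes 0.05 s, during which the arm holds its last target. There are 200 camera calls.

## Working session

There is one attempt and no reset: what is moved stays moved. The work goes in short steps, Python scripts to look and compute and a tool call to move; the robot and the scene stay as the last step left them, time stands still between calls to the robot, and variables do not carry over. Pictures are saved under pics/ and viewed, about 8 in all and at most 12, crops included, and the job is handed in when it is done.

Besides the shell and the picture viewer there is one more tool, called after "Emit:" as a command line: name --argument value ..., lists and objects as JSON in quotes. carry_out: Moves the arm, as the interface text tells. Its arguments: {"type":"object","properties":{"moves":{"type":"string"},"grip_force":{"type":"number"}},"required":["moves"]}

```bash
mkdir -p pics
cat > h.py <<'E'
import numpy as np,cv2
from rig import r
def save(c,n): cv2.imwrite('pics/'+n,c['color'][:,:,::-1])
def ray2plane(c,uv,z):
    K,R,t=np.array(c['intrinsics']),np.array(c['R']),np.array(c['t'])
    o=-R.T@t; out=[]
    for u,v in np.atleast_2d(uv):
        d=R.T@np.linalg.inv(K)@[u,v,1]; out.append(o+d*(z-o[2])/d[2])
    return np.array(out)
def proj(c,X):
    K,R,t=np.array(c['intrinsics']),np.array(c['R']),np.array(c['t'])
    p=(R@np.atleast_2d(X).T).T+t; p=p@K.T; return p[:,:2]/p[:,2:]
E
python3 - <<'E'
from h import *
ims=[]
for n in('scene','top'):
    c=r.capture(n); ims.append(c['color'][:,:,::-1]); save(c,n+'0.png')
    print(n,(-np.array(c['R']).T@c['t']).round(3),np.array(c['R']).round(2).tolist(),np.array(c['intrinsics'])[0,0])
    for k in('thermo_green','thermo_red','thermo_yellow','cutout'):
        print(k,[(round(d['score'],2),np.round(d['extent'])) for d in r.search_frame(c,k)][:3])
    for d in r.silhouettes(c,'thermo_green')[:1]:
        m=d['pixels'].astype(np.uint8); p=np.argwhere(m)[:,::-1]
        b=cv2.boxPoints(cv2.minAreaRect(p.astype(np.float32)))
        print(d['score'],b.round(1).tolist(),ray2plane(c,b,.03).round(4).tolist())
cv2.imwrite('pics/a.png',np.vstack(ims)) 
s=r.state();print(s['tool_pos'],s['ee_rot'],s['width'],s['t'],r.tcp_to_grasp)
E
```

```text
scene [0.855 0.572 0.451] [[-0.81, 0.59, 0.02], [0.32, 0.47, -0.83], [-0.5, -0.66, -0.56]] 424.08042114461745
thermo_green [(0.97, array([400., 260.,  62.,  51.]))]
thermo_red []
thermo_yellow [(0.6, array([305., 202.,  45.,  53.]))]
cutout [(0.89, array([ 49., 128., 204., 111.]))]
0.95 [[395.20001220703125, 293.5], [446.70001220703125, 247.6999969482422], [467.70001220703125, 271.5], [416.29998779296875, 317.20001220703125]] [[0.4715, 0.3326, 0.03], [0.3264, 0.3113, 0.03], [0.3477, 0.3634, 0.03], [0.4816, 0.3771, 0.03]]
top [0.347 0.083 1.051] [[0.0, -1.0, -0.04], [-0.98, 0.0, -0.18], [0.18, 0.04, -0.98]] 522.7096015920156
thermo_green [(0.65, array([162., 243.,  23.,  56.]))]
thermo_red [(0.92, array([221., 135.,  16.,  58.]))]
thermo_yellow [(0.75, array([254., 225.,  32.,  56.]))]
cutout [(0.83, array([364.,  74., 153., 185.]))]
0.87 [[159.8000030517578, 243.39999389648438], [180.60000610351562, 242.39999389648438], [183.3000030517578, 298.6000061035156], [162.5, 299.6000061035156]] [[0.451, 0.3639, 0.03], [0.453, 0.3226, 0.03], [0.344, 0.3131, 0.03], [0.342, 0.3536, 0.03]]
[ 0.21207377 -0.48028063  0.19737169] [[ 4.03937134e-01  5.31006450e-05  9.14786745e-01]
 [-9.14786740e-01 -9.98429201e-05  4.03937137e-01]
 [ 1.12784302e-04 -9.99999994e-01  8.24550289e-06]] 0.08548825776742795 0.6 0.0187
```

View pics/top0.png

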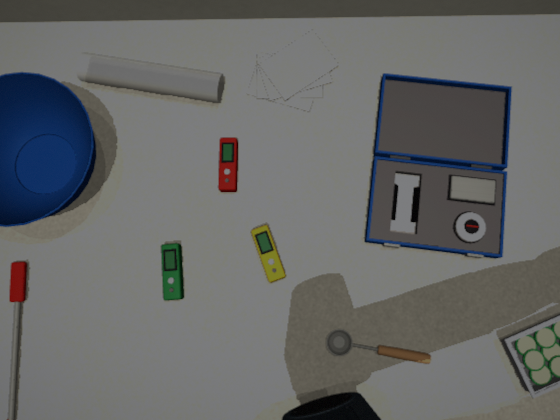

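View pics/scene0.png

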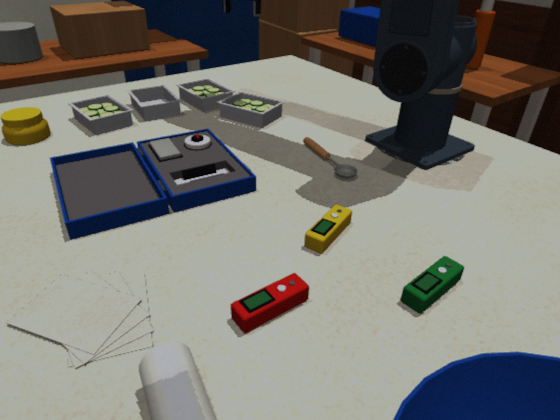

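The top view shows green at about (172,271), yellow at (268,252), red at (228,164), and the empty cutout with its white floor and dark lips at (405,203). The scene view agrees. Next I'll measure the cutout and plan the approach.

```bash
cat >> h.py <<'E'
def plan(target,yaw,dz=None,step=45,rstep=0.145):
    """rows for the move to target TCP, yaw of tool z (deg); y stays down; shifts given in the axes before the turn and after"""
    s=r.state(); p=np.array(s['tool_pos']); R=np.array(s['ee_rot']); d=np.array(target)-p
    y0=np.arctan2(R[1,2],R[0,2]); dy=(np.radians(yaw)-y0+np.pi)%(2*np.pi)-np.pi
    n=max(int(np.ceil(np.linalg.norm(d)*1000/step)),int(np.ceil(abs(dy)/rstep)),1)
    print('n',n,'total tool shift mm',(R.T@d*1000).round(1),'yaw tool-y rad',round(-dy,4),'tilt',R[2].round(4))
    for i in range(n):
        a=y0+dy*(i+0.5)/n; z=np.array([np.cos(a),np.sin(a),0]); x=np.array([np.sin(a),-np.cos(a),0])
        q=d*1000/n; print(f"0 {-dy/n:.3f} 0 {x@q:.1f} {-q[2]:.1f} {z@q:.1f}")
E
python3 - <<'E'
from h import *
c=r.capture('top'); g=c['color'].astype(int)
w=(g.min(2)>110); m=np.zeros_like(w); m[165:240,385:425]=w[165:240,385:425]
m&=(g.max(2)-g.min(2)<40)
p=np.argwhere(m)[:,::-1].astype(np.float32); print(len(p))
b=cv2.boxPoints(cv2.minAreaRect(p)); print(b.round(1).tolist())
W=ray2plane(c,b,.012); print(W.round(4).tolist(),W.mean(0).round(4), [np.linalg.norm(W[i]-W[i-1]).round(4) for i in range(2)])
cv2.imwrite('pics/cut.png',cv2.resize(c['color'][150:265,350:520,::-1],None,fx=4,fy=4,interpolation=cv2.INTER_CUBIC))
plan([.398,.338,.19],184)
E
```

```text
980
[[389.8999938964844, 230.1999969482422], [395.1000061035156, 173.5], [418.70001220703125, 175.6999969482422], [413.3999938964844, 232.39999389648438]]
[[0.479, -0.0912, 0.012], [0.5945, -0.1056, 0.012], [0.5898, -0.1527, 0.012], [0.4746, -0.1374, 0.012]] [ 0.5345 -0.1217  0.012 ] [np.float64(0.0464), np.float64(0.1165)]
n 20 total tool shift mm [-673.4    7.3  500.6] yaw tool-y rad -2.7956 tilt [ 0. -1. -0.]
0 -0.140 0 -31.8 0.4 27.3
0 -0.140 0 -27.7 0.4 31.5
0 -0.140 0 -23.1 0.4 35.0
0 -0.140 0 -18.0 0.4 37.9
0 -0.140 0 -12.5 0.4 40.1
0 -0.140 0 -6.8 0.4 41.4
0 -0.140 0 -1.0 0.4 41.9
0 -0.140 0 4.9 0.4 41.7
0 -0.140 0 10.6 0.4 40.6
0 -0.140 0 16.2 0.4 38.7
0 -0.140 0 21.4 0.4 36.1
0 -0.140 0 26.2 0.4 32.7
0 -0.140 0 30.6 0.4 28.8
0 -0.140 0 34.3 0.4 24.2
0 -0.140 0 37.3 0.4 19.2
0 -0.140 0 39.6 0.4 13.8
0 -0.140 0 41.2 0.4 8.2
0 -0.140 0 41.9 0.4 2.4
0 -0.140 0 41.8 0.4 -3.5
0 -0.140 0 40.9 0.4 -9.3
```

View pics/cut.png

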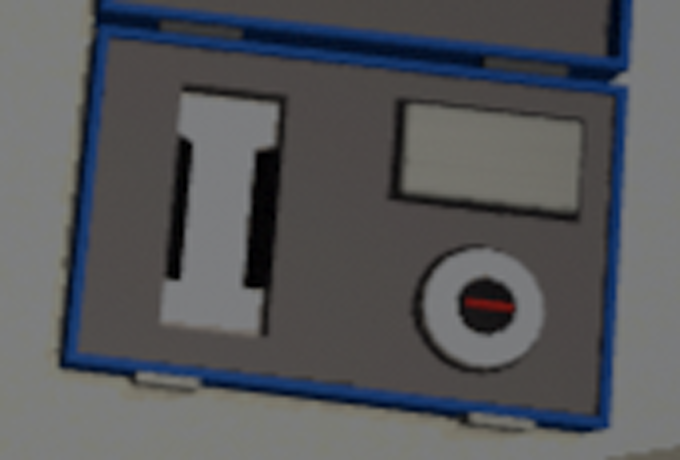

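The crop shows the cutout's white floor at about (185,90)–(265,330) with lips on both sides. That puts its centre at about (0.532, -0.119), yaw about -7°. Moving to green.

Emit:
carry_out --moves "0 -0.14 0 -32 0 27 0;0 -0.14 0 -28 0 31 0;0 -0.14 0 -23 0 35 0;0 -0.14 0 -18 0 38 0;0 -0.14 0 -12 0 40 0;0 -0.14 0 -7 0 41 0;0 -0.14 0 -1 0 42 0;0 -0.14 0 5 0 42 0;0 -0.14 0 11 0 41 0;0 -0.14 0 16 0 39 0"

```text
t: 1.65
tool_pos: [0.3327, -0.0765, 0.1977]
ee_rot: [[0.969, 0.002, -0.248], [0.248, -0.001, 0.969], [0.001, -1.0, -0.001]]
contact_force: [1.7, 0.1, -0.2]
width: 0.0854
```

Emit:
carry_out --moves "0 -0.14 0 21 0 36 0;0 -0.14 0 26 0 33 0;0 -0.14 0 31 0 29 0;0 -0.14 0 34 0 24 0;0 -0.14 0 37 0 19 0;0 -0.14 0 40 0 14 0;0 -0.14 0 41 0 8 0;0 -0.14 0 42 0 2 0;0 -0.14 0 42 0 -3 0;0 -0.14 0 41 0 -9 0"

```text
t: 2.65
tool_pos: [0.4519, 0.3262, 0.1974]
ee_rot: [[-0.08, 0.001, -0.997], [0.997, 0.0, -0.08], [0.0, -1.0, -0.001]]
contact_force: [0.4, -1.1, 1.3]
width: 0.0853
```

```bash
cat >> h.py <<'E'
def wray(c,uv,z):
    K,R,t=np.array(c['intrinsics']),np.array(c['R']),np.array(c['t']); o=-R.T@t; out=[]
    for u,v in np.atleast_2d(uv):
        a=np.array([(u-K[0,2])/K[0,0],(v-K[1,2])/K[1,1]]); th=np.hypot(*a)
        d=R.T@np.array([*(a/th*np.sin(th)),np.cos(th)]); out.append(o+d*(z-o[2])/d[2])
    return np.array(out)
def wproj(c,X):
    K,R,t=np.array(c['intrinsics']),np.array(c['R']),np.array(c['t']); p=(R@np.atleast_2d(X).T).T+t
    h=np.hypot(p[:,0],p[:,1]); th=np.arctan2(h,p[:,2]); return np.c_[K[0,0]*p[:,0]/h*th+K[0,2],K[1,1]*p[:,1]/h*th+K[1,2]]
def fit(c,mask,P,x0,size,z0,z1,wrist=True):
    """fit a box's x,y,yaw so that its projected hull matches mask"""
    from scipy.optimize import minimize
    def cost(q):
        a=q[2]; u=np.array([np.cos(a),np.sin(a)]);v=np.array([-u[1],u[0]])
        X=[[*(q[:2]+i*size[0]/2*u+j*size[1]/2*v),z] for i in(-1,1) for j in(-1,1) for z in(z0,z1)]
        h=cv2.convexHull((P(c,np.array(X))*16).round().astype(np.int32))
        im=np.zeros(mask.shape,np.uint8); cv2.fillConvexPoly(im,h,255,cv2.LINE_AA,4)
        return np.abs(im/255.-mask).sum()/mask.sum()
    x0=np.array(x0); s=minimize(cost,x0,method='Nelder-Mead',options=dict(initial_simplex=np.vstack([x0]+[x0+e for e in np.diag([.006,.006,.08])]),xatol=1e-5,fatol=1e-4))
    return s.x,s.fun
E
python3 - <<'E'
from h import *
s=r.state();print(s['tool_pos'].round(4),s['ee_rot'].round(3).tolist(),s['joints'].round(1),s['t'],s['contact_force'])
for n,P in(('wrist',wproj),('top',proj)):
    c=r.capture(n); save(c,n+'1.png')
    for d in r.silhouettes(c,'thermo_green')[:2]:
        print(n,d['score'],d['extent'],fit(c,d['pixels'].astype(float),P,[.398,.338,.07],(.11,.036),0,.03))
E
```

```text
[0.4519 0.3262 0.1974] [[-0.08, 0.001, -0.997], [0.997, 0.0, -0.08], [0.0, -1.0, -0.001]] [28.9  7.6 10.9 93.2 -0.  24.3] 2.65 [ 0.43081555 -1.07238295  1.27008164]
wrist 0.81 [275.9, 83.1, 39.0, 104.1] (array([0.39626311, 0.3415467 , 0.08480075]), np.float64(0.06214409562517074))
top 0.92 [162.5, 240.6, 21.3, 58.1] (array([0.39829414, 0.34143697, 0.0894019 ]), np.float64(0.14091570131889075))
```

View pics/wrist1.png

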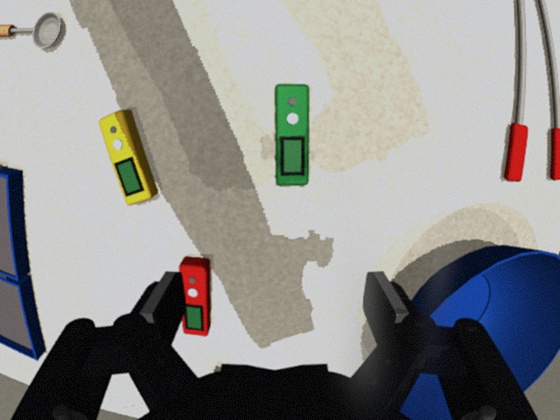

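Wrist view: green sits at (292,134), upright, with clear space for the fingers. Yellow is at (128,158) and red at (195,295), both outside the path. The wrist and top fits agree within 2 mm.

Run:
```python
from h import *
plan([.3967,.3415,.10],184.9,step=200,rstep=1)
```

```text
n 1 total tool shift mm [20.9 96.5 53. ] yaw tool-y rad -0.0106 tilt [-0.0012 -1.      0.0017]
0 -0.011 0 21.1 96.4 53.0
```

Emit:
carry_out --moves "0 -0.005 0 4 16 9 0;0 -0.005 0 4 16 9 0;0 0 0 4 16 9 0;0 0 0 3 16 9 0;0 0 0 3 16 9 0;0 0 0 3 16 8 0;0 0 0 0 0 0 0;0 0 0 0 0 0 0;0 0 0 0 0 0 0;0 0 0 0 0 0 0"

```text
t: 3.85
tool_pos: [0.3983, 0.341, 0.1028]
ee_rot: [[-0.083, 0.002, -0.997], [0.997, 0.001, -0.083], [0.001, -1.0, -0.002]]
contact_force: [0.5, 0.1, -0.7]
width: 0.0853
```

Run:
```python
from h import *
c=r.capture('wrist'); save(c,'wrist2.png')
for d in r.silhouettes(c,'thermo_green')[:1]:
    print(d['score'],d['extent'],fit(c,d['pixels'].astype(float),wproj,[.3967,.3415,.085],(.11,.036),0,.03))
plan([.3967,.3415,.02],184.9,step=200,rstep=1)
s=r.state();print(s['tool_pos'].round(4))
```

```text
0.76 [255.1, 135.3, 44.9, 134.3] (array([0.39679476, 0.3414038 , 0.09349028]), np.float64(0.07425127643682278))
n 1 total tool shift mm [ 0.5 82.3  1.4] yaw tool-y rad -0.0019 tilt [ 8.0e-04 -1.0e+00 -1.6e-03]
0 -0.002 0 0.6 82.3 1.3
[0.398  0.341  0.1023]
```

View pics/wrist2.png

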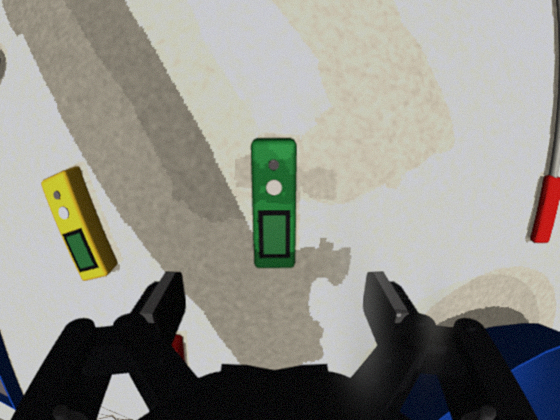

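Close up, green is at (274,203) and the fit holds at (0.3968, 0.3414). I'll descend and then close the fingers.

Emit:
carry_out --moves "0 0 0 0.5 14 1 0;0 0 0 0 14 0 0;0 0 0 0 14 0 0;0 0 0 0 14 0 0;0 0 0 0 13 0 0;0 0 0 0 13 0 0;0 0 0 0 0 0 0;0 0 0 0 0 0 0;0 0 0 0 0 0 0;0 0 0 0 0 0 0" --grip_force 50

```text
t: 4.95
tool_pos: [0.3969, 0.3418, 0.0204]
ee_rot: [[-0.084, 0.002, -0.996], [0.996, 0.001, -0.084], [0.001, -1.0, -0.002]]
contact_force: [-0.5, 0.3, -0.8]
width: 0.0851
```

Emit:
carry_out --moves "0 0 0 0 0 0 60;0 0 0 0 0 0 100;0 0 0 0 0 0 130;0 0 0 0 0 0 150;0 0 0 0 0 0 170;0 0 0 0 0 0 200;0 0 0 0 0 0 200;0 0 0 0 0 0 200;0 0 0 0 0 0 200;0 0 0 0 0 0 200"

```text
t: 5.95
tool_pos: [0.396, 0.3413, 0.0193]
ee_rot: [[-0.084, -0.0, -0.996], [0.996, -0.0, -0.084], [-0.0, -1.0, 0.0]]
contact_force: [-1.1, -0.9, -0.0]
width: 0.0181
```

The opening of 18 mm means the fingers closed above it, missing the block. I'll check.

Run:
```python
from h import *
c=r.capture('wrist'); save(c,'wrist3.png')
s=r.state();print(s['tool_pos'].round(4),s['width'],s['t'])
c=r.capture('scene'); save(c,'scene3.png')
cv2.imwrite('pics/s3.png',cv2.resize(c['color'][190:340,320:520,::-1],None,fx=3,fy=3,interpolation=cv2.INTER_CUBIC))
```

```text
[0.3961 0.3413 0.0193] 0.0179899177876633 6.0
```

View pics/s3.png

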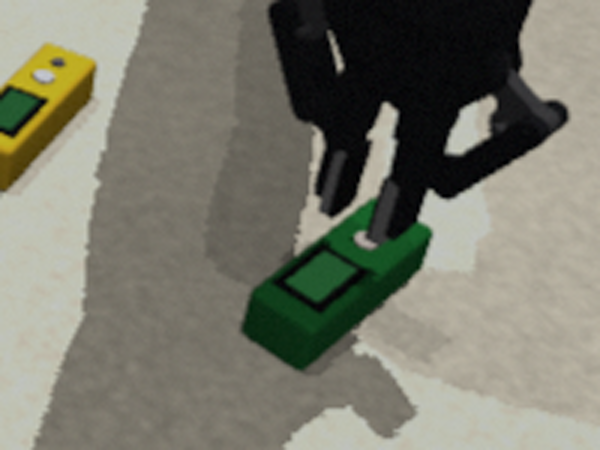

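View pics/wrist3.png

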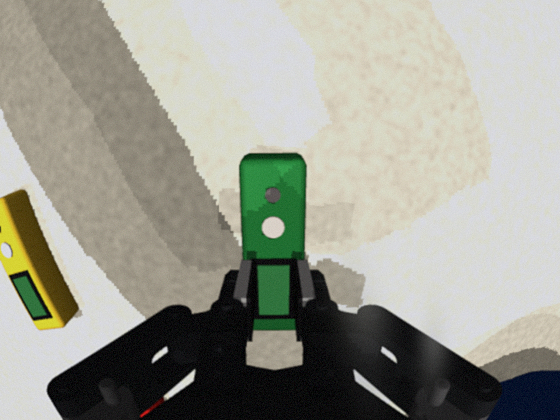

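Run:
```python
from h import *
c=r.capture('scene'); s=r.state(); p=s['tool_pos'];x=s['ee_rot'][:,0]
for z in(.02,.03,.04,.05):
    q=p.copy();q[2]=z
    print(z,((proj(c,[q-.009*x,q,q+.009*x])-[320,190])*3).round(0).tolist())
for nm in ['scene']:
    d=r.silhouettes(c,'thermo_green')[0]; print(d['extent'],fit(c,d['pixels'].astype(float),proj,[.3967,.3415,.085],(.11,.036),0,.03))
```

```text
0.02 [[324.0, 262.0], [340.0, 272.0], [356.0, 282.0]]
0.03 [[328.0, 247.0], [344.0, 257.0], [361.0, 267.0]]
0.04 [[333.0, 232.0], [349.0, 242.0], [366.0, 252.0]]
0.05 [[337.0, 216.0], [354.0, 226.0], [371.0, 236.0]]
[400.7, 257.0, 61.9, 56.4] (array([0.39323307, 0.33958091, 0.13720724]), np.float64(0.22385620915032683))
```

Run:
```python
from h import *
c=r.capture('wrist'); s=r.state(); p=s['tool_pos'];x=s['ee_rot'][:,0]; zz=s['ee_rot'][:,2]
print(-np.array(c['R']).T@c['t'],(-np.array(c['R']).T@c['t']-p)@s['ee_rot'])
for z in(.02,.03,.04,.05,.06,.08):
  for f in(-.011,.011):
    q=p+f*zz;q[2]=z
    print(z,f,wproj(c,[q-.009*x,q+.009*x]).round(0).tolist())
g=c['color'][235:345,205:345,::-1]; cv2.imwrite('pics/w4.png',cv2.resize(cv2.convertScaleAbs(g,alpha=1.6,beta=20),None,fx=5,fy=5,interpolation=cv2.INTER_CUBIC))
```

```text
[0.31881799 0.33544026 0.19520778] [ 0.00066467 -0.17591047  0.07744853]
0.02 -0.011 [[258.0, 264.0], [288.0, 264.0]]
0.02 0.011 [[257.0, 230.0], [288.0, 230.0]]
0.03 -0.011 [[257.0, 272.0], [288.0, 272.0]]
0.03 0.011 [[256.0, 237.0], [289.0, 236.0]]
0.04 -0.011 [[256.0, 281.0], [289.0, 281.0]]
0.04 0.011 [[255.0, 244.0], [290.0, 244.0]]
0.05 -0.011 [[255.0, 290.0], [290.0, 290.0]]
0.05 0.011 [[254.0, 252.0], [291.0, 252.0]]
0.06 -0.011 [[254.0, 300.0], [291.0, 300.0]]
0.06 0.011 [[253.0, 261.0], [292.0, 261.0]]
0.08 -0.011 [[252.0, 325.0], [293.0, 325.0]]
0.08 0.011 [[250.0, 282.0], [294.0, 282.0]]
```

View pics/w4.png

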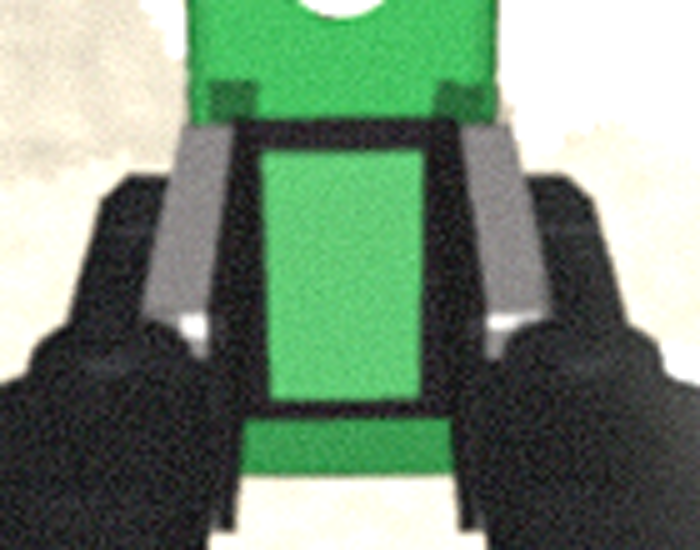

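The crop shows the grey pad tips at about (246,259) and (302,259) in full-image pixels. Both the wrist and scene cameras put them at z ≈ 0.05–0.06, so the real tips are about 30 mm above the nominal TCP. I'll open part way and go lower in checked steps.

Emit:
carry_out --moves "0 0 0 0 0 0 140;0 0 0 0 0 0 90;0 0 0 0 0 0 80;0 0 0 0 0 0 80;0 0 0 0 0 0 80;0 0 0 0 0 0 80;0 0 0 0 4 0 80;0 0 0 0 4 0 80;0 0 0 0 0 0 80;0 0 0 0 0 0 80"

```text
t: 7.2
tool_pos: [0.3958, 0.3411, 0.0109]
ee_rot: [[-0.084, -0.001, -0.996], [0.996, -0.0, -0.084], [-0.0, -1.0, 0.001]]
contact_force: [0.1, -0.1, 0.6]
width: 0.0587
```

Run:
```python
from h import *
c=r.capture('scene'); s=r.state(); print(s['tool_pos'],s['width'],s['contact_force'])
q=s['tool_pos'].copy(); x=s['ee_rot'][:,0]; w=s['width']/2
for z in(.02,.03,.04,.05):
    q[2]=z; print(z,((proj(c,[q-w*x,q,q+w*x])-[350,200])*5).round(0).tolist())
d=c['color'][200:310,350:490,::-1]; d=cv2.resize(cv2.convertScaleAbs(d,alpha=1.5,beta=25),None,fx=5,fy=5,interpolation=cv2.INTER_CUBIC)
cv2.imwrite('pics/s5.png',d)
```

```text
[0.39592574 0.34120773 0.01112346] 0.05880366379485896 [-0.59874485  0.21855394  0.3640433 ]
0.02 [[331.0, 351.0], [416.0, 403.0], [506.0, 459.0]]
0.03 [[337.0, 326.0], [424.0, 378.0], [515.0, 434.0]]
0.04 [[344.0, 300.0], [432.0, 353.0], [524.0, 408.0]]
0.05 [[352.0, 275.0], [440.0, 327.0], [534.0, 382.0]]
```

View pics/s5.png

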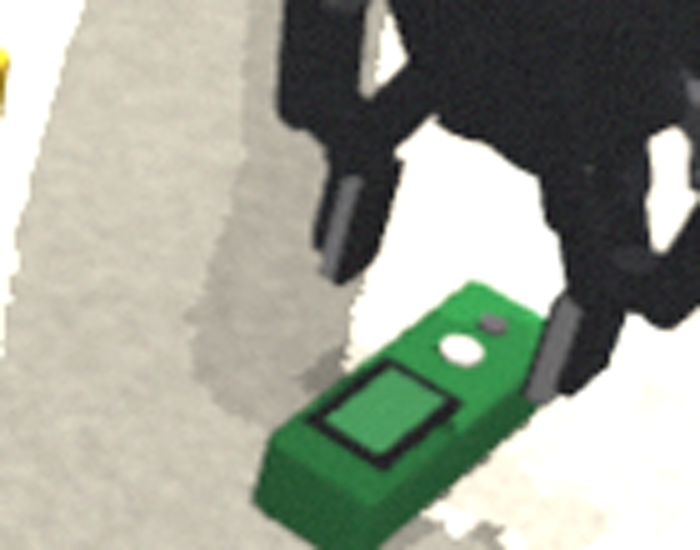

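In the crop, the tips at (335,280) and (540,402) straddle green and sit about 17 mm above its top face. Going 24 mm lower in force-checked steps, then closing.

Emit:
carry_out --moves "0 0 0 0 3 0 80;0 0 0 0 3 0 80;0 0 0 0 3 0 80;0 0 0 0 3 0 80;0 0 0 0 2 0 80;0 0 0 0 2 0 80;0 0 0 0 0 0 80;0 0 0 0 0 0 80;0 0 0 0 0 0 80;0 0 0 0 0 0 80"

```text
t: 8.25
tool_pos: [0.3962, 0.3414, -0.0045]
ee_rot: [[-0.084, 0.0, -0.996], [0.996, 0.0, -0.084], [0.0, -1.0, -0.0]]
contact_force: [-0.3, 0.2, -0.4]
width: 0.0583
```

Emit:
carry_out --moves "0 0 0 0 3 0 80;0 0 0 0 3 0 80;0 0 0 0 2 0 80;0 0 0 0 0 0 110;0 0 0 0 0 0 130;0 0 0 0 0 0 150;0 0 0 0 0 0 170;0 0 0 0 0 0 170;0 0 0 0 0 0 170;0 0 0 0 0 0 170"

```text
t: 9.25
tool_pos: [0.3963, 0.3415, -0.0124]
ee_rot: [[-0.084, 0.001, -0.996], [0.996, 0.0, -0.084], [0.0, -1.0, -0.001]]
contact_force: [0.9, 0.9, 1.9]
width: 0.0345
```

The fingers stopped at 34.5 mm, so green is gripped. Lifting, then checking how deep the grip is.

Emit:
carry_out --moves "0 0 0 0 0 0 200;0 0 0 0 0 0 200;0 0 0 0 -5 0 200;0 0 0 0 -10 0 200;0 0 0 0 -15 0 200;0 0 0 0 -20 0 200;0 0 0 0 -20 0 200;0 0 0 0 -20 0 200;0 0 0 0 0 0 200;0 0 0 0 0 0 200"

```text
t: 10.25
tool_pos: [0.3964, 0.3415, 0.0776]
ee_rot: [[-0.084, 0.001, -0.996], [0.996, 0.001, -0.084], [0.0, -1.0, -0.001]]
contact_force: [-1.7, -0.3, -0.6]
width: 0.0345
```

Run:
```python
from h import *
c=r.capture('scene'); s=r.state(); print(s['tool_pos'],s['width'],s['contact_force'])
d=c['color'][170:280,350:490,::-1]; d=cv2.resize(cv2.convertScaleAbs(d,alpha=1.5,beta=25),None,fx=5,fy=5,interpolation=cv2.INTER_CUBIC)
cv2.imwrite('pics/s6.png',d)
plan([.532,-.119,.13],172.9,step=45)
```

```text
[0.39562573 0.3410268  0.076585  ] 0.03431269296756142 [-0.84400314  0.92009971 -2.23411889]
n 11 total tool shift mm [-469.9  -53.3  -97.1] yaw tool-y rad 0.2081 tilt [-5.e-04 -1.e+00  1.e-03]
0 0.019 0 -42.6 -4.9 -9.2
0 0.019 0 -42.4 -4.9 -10.0
0 0.019 0 -42.2 -4.9 -10.8
0 0.019 0 -42.0 -4.9 -11.6
0 0.019 0 -41.8 -4.9 -12.4
0 0.019 0 -41.6 -4.9 -13.2
0 0.019 0 -41.3 -4.9 -14.0
0 0.019 0 -41.0 -4.9 -14.8
0 0.019 0 -40.7 -4.9 -15.6
0 0.019 0 -40.4 -4.9 -16.3
0 0.019 0 -40.1 -4.9 -17.1
```

View pics/s6.png

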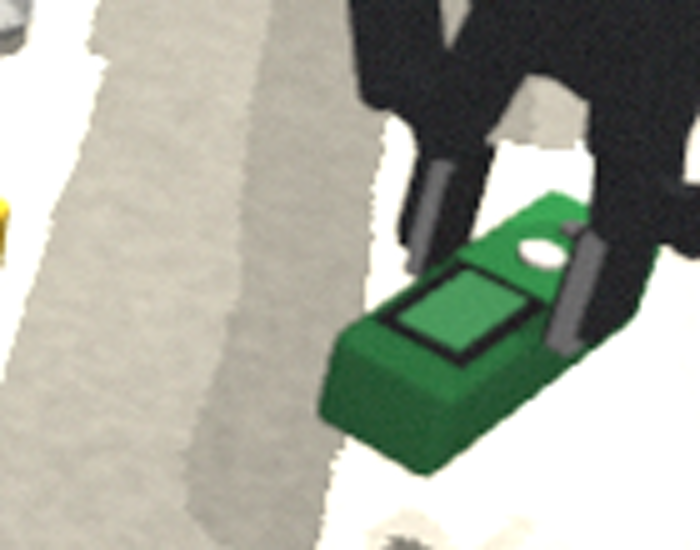

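It is held level, with the pad tips at (565,352) about 8 mm above its underside. The tips will meet the insert before it bottoms, so I'll lower it into the cutout, release, and then press from above with shut fingers. Carrying it across now.

Emit:
carry_out --moves "0 0.019 0 -20 -5 -4 200;0 0.019 0 -40 -5 -9 200;0 0.019 0 -42 -5 -10 200;0 0.019 0 -42 -5 -11 200;0 0.019 0 -42 -5 -12 200;0 0.019 0 -42 -5 -13 200;0 0.019 0 -42 -5 -13 200;0 0.019 0 -42 -5 -14 200;0 0.019 0 -42 -5 -15 200;0 0.019 0 -42 -5 -16 200"

```text
t: 11.3
tool_pos: [0.5094, -0.0575, 0.1255]
ee_rot: [[0.106, -0.003, -0.994], [0.994, 0.001, 0.106], [0.001, -1.0, 0.003]]
contact_force: [0.3, 0.5, -0.7]
width: 0.0347
```

Run:
```python
from h import *
plan([.532,-.119,.13],172.9,step=45)
```

```text
n 2 total tool shift mm [-58.8  -4.6 -29. ] yaw tool-y rad 0.0173 tilt [ 7.0e-04 -1.0e+00  3.1e-03]
0 0.009 0 -29.3 -2.2 -14.7
0 0.009 0 -29.2 -2.2 -14.9
```

Run:
```python
from h import *
c=r.capture('wrist'); im=c['color'][:,:,::-1].copy()
a=np.radians(-7.1);u=np.array([np.cos(a),np.sin(a)]);v=np.array([-u[1],u[0]])
for z,col in((.030,(0,0,255)),(.012,(255,255,0))):
    X=[[*(np.array([.532,-.119])+i*.061*u+j*.026*v),z] for i,j in((-1,-1),(-1,1),(1,1),(1,-1))]
    q=wproj(c,X); print(z,q.round(1).tolist())
    cv2.polylines(im,[q.round().astype(int)],True,col,1)
lo=np.clip(q.min(0).astype(int)-25,0,None);hi=q.max(0).astype(int)+25;print(lo,hi)
cr=im[lo[1]:hi[1],lo[0]:hi[0]];k=min(4,780/cr.shape[1],580/cr.shape[0])
cv2.imwrite('pics/w7.png',cv2.resize(cv2.convertScaleAbs(cr,alpha=1.3,beta=10),None,fx=k,fy=k,interpolation=cv2.INTER_CUBIC));print(k)
```

```text
0.03 [[176.5, 167.6], [235.4, 167.4], [238.3, 292.6], [186.6, 290.3]]
0.012 [[182.1, 164.3], [237.6, 164.1], [240.0, 283.5], [190.7, 281.5]]
[157 139] [264 308]
3.4319526627218937
```

View pics/w7.png

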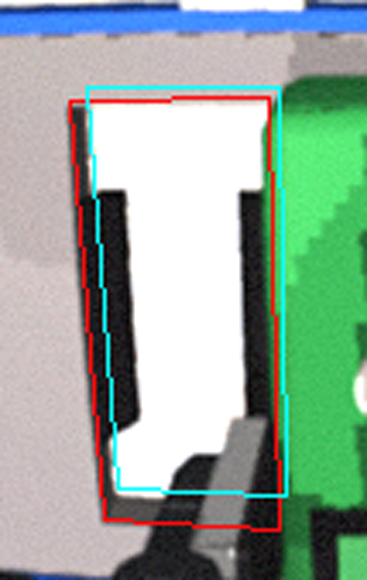

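The red outline predicted at insert height matches the cutout mouth within about 1–2 mm: left edge about 75–100, top about 98, bottom about 520 in the crop. Moving over it and lowering.

Emit:
carry_out --moves "0 0.009 0 -20 0 -10 200;0 0.009 0 -20 0 -10 200;0 0 0 -19 0 -9 200;0 0 0 0 0 0 200;0 0 0 0 0 0 200;0 0 0 0 0 0 200;0 0 0 0 20 0 200;0 0 0 0 20 0 200;0 0 0 0 20 0 200;0 0 0 0 0 0 200"

```text
t: 12.35
tool_pos: [0.5293, -0.1157, 0.0637]
ee_rot: [[0.122, -0.007, -0.993], [0.993, 0.003, 0.122], [0.002, -1.0, 0.007]]
contact_force: [-0.3, 0.4, -1.5]
width: 0.0343
```

Run:
```python
from h import *
plan([.532,-.119,.0135],172.9,step=200)
print(r.state()['contact_force'],r.state()['tool_pos'])
```

```text
n 1 total tool shift mm [-3.  50.1 -3.5] yaw tool-y rad 0.0016 tilt [ 0.0018 -1.      0.0072]
0 0.002 0 -2.9 50.2 -3.1
[-0.31284489  0.40312135 -1.52336138] [ 0.52927147 -0.11572954  0.06367855]
```

Emit:
carry_out --moves "0.006 0 0 -3 0 -3 200;0 0 0 0 0 0 200;0 0 0 0 8 0 200;0 0 0 0 8 0 200;0 0 0 0 8 0 200;0 0 0 0 7 0 200;0 0 0 0 7 0 200;0 0 0 0 7 0 200;0 0 0 0 0 0 200;0 0 0 0 0 0 200"

```text
t: 13.35
tool_pos: [0.5345, -0.1212, 0.022]
ee_rot: [[0.123, -0.006, -0.992], [0.992, 0.001, 0.123], [0.0, -1.0, 0.007]]
contact_force: [0.6, 0.6, -1.6]
width: 0.034
```

Run:
```python
from h import *
plan([.532,-.119,.0135],172.9,step=200)
print(r.state()['contact_force'],r.state()['tool_pos'],r.state()['width'])
```

```text
n 1 total tool shift mm [1.8 8.6 2.7] yaw tool-y rad 0.0001 tilt [ 1.0e-04 -1.0e+00  6.6e-03]
0 0.000 0 1.8 8.5 2.8
[ 0.56637383  0.56530375 -1.60280073] [ 0.5345328  -0.12115243  0.02203255] 0.03399656145885599
```

Emit:
carry_out --moves "0 0 0 2 0 3 200;0 0 0 0 0 0 200;0 0 0 0 2 0 200;0 0 0 0 2 0 200;0 0 0 0 2 0 200;0 0 0 0 1 0 200;0 0 0 0 1 0 200;0 0 0 0 0 0 200;0 0 0 0 0 0 200;0 0 0 0 0 0 200"

```text
t: 14.35
tool_pos: [0.5321, -0.1189, 0.0144]
ee_rot: [[0.124, -0.006, -0.992], [0.992, 0.001, 0.124], [-0.0, -1.0, 0.006]]
contact_force: [0.6, -0.2, -0.4]
width: 0.0344
```

Emit:
carry_out --moves "0 0 0 0 1 0 200;0 0 0 0 0 0 200;0 0 0 0 1 0 200;0 0 0 0 0 0 200;0 0 0 0 1 0 200;0 0 0 0 0 0 200;0 0 0 0 1 0 200;0 0 0 0 0 0 200;0 0 0 0 0 0 200;0 0 0 0 0 0 200"

```text
t: 15.35
tool_pos: [0.5321, -0.1191, 0.0104]
ee_rot: [[0.124, -0.006, -0.992], [0.992, 0.0, 0.124], [-0.0, -1.0, 0.006]]
contact_force: [1.2, -0.1, -0.6]
width: 0.0344
```

Emit:
carry_out --moves "0 0 0 0 1 0 200;0 0 0 0 0 0 200;0 0 0 0 1 0 200;0 0 0 0 0 0 200;0 0 0 0 1 0 200;0 0 0 0 0 0 200;0 0 0 0 0 0 200;0 0 0 0 0 0 200;0 0 0 0 0 0 200;0 0 0 0 0 0 200"

```text
t: 16.35
tool_pos: [0.5322, -0.119, 0.0075]
ee_rot: [[0.123, -0.005, -0.992], [0.992, 0.001, 0.123], [-0.0, -1.0, 0.005]]
contact_force: [1.2, -1.4, 2.4]
width: 0.0347
```

Emit:
carry_out --moves "0 0 0 0 1 0 200;0 0 0 0 0 0 200;0 0 0 0 0 0 200;0 0 0 0 1 0 200;0 0 0 0 0 0 200;0 0 0 0 0 0 200;0 0 0 0 0 0 200;0 0 0 0 0 0 200;0 0 0 0 0 0 200;0 0 0 0 0 0 200" --grip_force 80

```text
t: 17.35
tool_pos: [0.5319, -0.1189, 0.0053]
ee_rot: [[0.123, -0.006, -0.992], [0.992, 0.001, 0.123], [-0.0, -1.0, 0.006]]
contact_force: [0.8, -2.9, 2.1]
width: 0.0337
```

Emit:
carry_out --moves "0 0 0 0 1 0 200;0 0 0 0 0 0 200;0 0 0 0 0 0 200;0 0 0 0 1 0 200;0 0 0 0 0 0 200;0 0 0 0 0 0 200;0 0 0 0 0 0 200;0 0 0 0 0 0 200;0 0 0 0 0 0 200;0 0 0 0 0 0 200"

```text
t: 18.35
tool_pos: [0.5321, -0.1188, 0.0035]
ee_rot: [[0.123, -0.006, -0.992], [0.992, 0.001, 0.123], [0.0, -1.0, 0.006]]
contact_force: [-0.8, -1.6, 5.3]
width: 0.0332
```

Emit:
carry_out --moves "0 0 0 0 1 0 200;0 0 0 0 0 0 200;0 0 0 0 0 0 200;0 0 0 0 1 0 200;0 0 0 0 0 0 200;0 0 0 0 0 0 200;0 0 0 0 0 0 200;0 0 0 0 0 0 200;0 0 0 0 0 0 200;0 0 0 0 0 0 200"

```text
t: 19.35
tool_pos: [0.5313, -0.1187, 0.0009]
ee_rot: [[0.123, -0.007, -0.992], [0.992, 0.001, 0.123], [0.0, -1.0, 0.007]]
contact_force: [0.4, -1.3, -2.6]
width: 0.0333
```

Emit:
carry_out --moves "0 0 0 0 1 0 200;0 0 0 0 0 0 200;0 0 0 0 0 0 200;0 0 0 0 1 0 200;0 0 0 0 0 0 200;0 0 0 0 0 0 200;0 0 0 0 0 0 200;0 0 0 0 0 0 200;0 0 0 0 0 0 200;0 0 0 0 0 0 200"

```text
t: 20.35
tool_pos: [0.5316, -0.1188, -0.0002]
ee_rot: [[0.123, -0.007, -0.992], [0.992, 0.001, 0.123], [-0.0, -1.0, 0.007]]
contact_force: [-4.1, -0.5, 5.5]
width: 0.0332
```

Emit:
carry_out --moves "0 0 0 0 1 0 200;0 0 0 0 0 0 200;0 0 0 0 0 0 200;0 0 0 0 1 0 200;0 0 0 0 0 0 200;0 0 0 0 0 0 200;0 0 0 0 0 0 200;0 0 0 0 0 0 200;0 0 0 0 0 0 200;0 0 0 0 0 0 200"

```text
t: 21.35
tool_pos: [0.5316, -0.1189, -0.0003]
ee_rot: [[0.123, -0.006, -0.992], [0.992, 0.0, 0.123], [-0.0, -1.0, 0.006]]
contact_force: [-8.5, 0.4, 14.3]
width: 0.0331
```

Run:
```python
from h import *
for n in('scene','top','wrist'):
    c=r.capture(n)
    print(n,r.state()['contact_force'].round(1),r.state()['tool_pos'].round(4))
    for d in r.silhouettes(c,'thermo_green')[:1]: print(d['score'],d['extent'])
    if n=='scene': 
        i=c['color'][95:225,90:270,::-1]; cv2.imwrite('pics/s8.png',cv2.resize(cv2.convertScaleAbs(i,alpha=1.4,beta=20),None,fx=4,fy=4,interpolation=cv2.INTER_CUBIC))
```

```text
scene [-8.1  0.3 13.3] [ 5.316e-01 -1.189e-01 -2.000e-04]
0.73 [174.7, 162.8, 54.9, 18.6]
top [-8.   0.5 12.5] [ 5.316e-01 -1.189e-01 -2.000e-04]
0.87 [391.1, 173.0, 20.7, 58.0]
wrist [-9.4  0.1 13.3] [ 5.316e-01 -1.189e-01 -2.000e-04]
0.59 [236.0, 159.9, 84.3, 204.7]
```

It stopped hard at TCP z = -0.0003, which puts the underside at 12 mm, the floor height, with about 13 N. I'll relax the command, open gently, retreat and check.

Emit:
carry_out --moves "0 0 0 0 -1 0 200;0 0 0 0 -1 0 200;0 0 0 0 -0.5 0 200;0 0 0 0 0 0 200;0 0 0 0 0 0 140;0 0 0 0 0 0 120;0 0 0 0 0 0 90;0 0 0 0 0 0 90;0 0 0 0 0 0 90;0 0 0 0 0 0 90"

```text
t: 22.65
tool_pos: [0.5321, -0.1188, -0.0002]
ee_rot: [[0.123, -0.006, -0.992], [0.992, 0.001, 0.123], [0.0, -1.0, 0.006]]
contact_force: [0.2, 0.7, 0.7]
width: 0.0553
```

Emit:
carry_out --moves "0 0 0 0 -2 0 90;0 0 0 0 -4 0 90;0 0 0 0 -10 0 90;0 0 0 0 -15 0 90;0 0 0 0 -20 0 90;0 0 0 0 -30 0 90;0 0 0 0 -40 0 90;0 0 0 0 -10 -40 90;0 0 0 0 0 -40 90;0 0 0 0 0 0 90"

```text
t: 23.65
tool_pos: [0.6162, -0.1297, 0.1293]
ee_rot: [[0.123, -0.004, -0.992], [0.992, 0.001, 0.123], [-0.0, -1.0, 0.004]]
contact_force: [-1.2, 0.4, -0.9]
width: 0.0556
```

Run:
```python
from h import *
print(r.state()['tool_pos'],r.state()['contact_force'],r.state()['width'])
a=-.124
for n,P in(('scene',proj),('top',proj),('wrist',wproj)):
    c=r.capture(n)
    for d in r.silhouettes(c,'thermo_green')[:1]:
        m=d['pixels'].astype(float)
        print(n,d['score'],d['extent'],[ (round(z,3),np.round((f:=fit(c,m,P,[.532,-.119,a],(.11,.036),max(z,.03) if n!='scene' else max(z,.03),z+.03))[0],4).tolist(),round(f[1],3)) for z in(.012,.018)])
    if n=='wrist': 
        save(c,'wrist9.png'); e=d['extent']; x,y=int(e[0])-45,int(e[1])-40; i=c['color'][max(y,0):y+int(e[3])+90,max(x,0):x+int(e[2])+90,::-1]
        k=min(4,780/i.shape[1],580/i.shape[0]); cv2.imwrite('pics/w9.png',cv2.resize(cv2.convertScaleAbs(i,alpha=1.3,beta=10),None,fx=k,fy=k,interpolation=cv2.INTER_CUBIC))
    for k in('thermo_red','thermo_yellow'):
        if n=='top': print(k,[(round(q['score'],2),q['extent']) for q in r.search_frame(c,k)[:1]])
```

```text
[ 0.6161719  -0.12966706  0.12929093] [-1.19855471  0.37317103 -0.85740832] 0.0555622713977168
scene 0.75 [174.1, 162.0, 56.2, 20.5] [(0.012, [0.5364, -0.118, -0.1283], np.float64(0.09)), (0.018, [0.5381, -0.1166, -0.0822], np.float64(0.246))]
top 0.67 [391.8, 174.1, 26.1, 54.2] [(0.012, [0.5356, -0.1076, -0.3782], np.float64(0.616)), (0.018, [0.5359, -0.1071, -0.4005], np.float64(0.659))]
thermo_red [(0.89, [219.0, 133.4, 17.4, 61.2])]
thermo_yellow [(0.96, [250.6, 223.0, 36.1, 57.4])]
wrist 0.62 [251.7, 46.1, 47.2, 130.1] [(0.012, [0.5343, -0.12, -0.1225], np.float64(0.077)), (0.018, [0.5343, -0.1203, -0.1444], np.float64(0.125))]
```

View pics/w9.png

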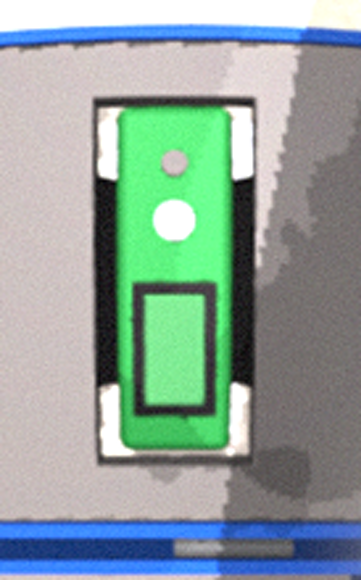

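The last view shows green seated in the cutout, display up and aligned, with floor visible at all four corners. I'll refine the height, since pressed parts can spring back.

Run:
```python
from h import *
for n,P in(('scene',proj),('wrist',wproj)):
    c=r.capture(n); d=r.silhouettes(c,'thermo_green')[0]; m=d['pixels'].astype(float)
    print(n,[(z,round(fit(c,m,P,[.534,-.119,-.124],(.11,.036),.03,z+.03)[1],3)) for z in(.008,.010,.012,.014,.016,.018)])
plan([.532,-.119,.05],172.9,step=200)
```

```text
scene [(0.008, np.float64(0.104)), (0.01, np.float64(0.079)), (0.012, np.float64(0.098)), (0.014, np.float64(0.146)), (0.016, np.float64(0.206)), (0.018, np.float64(0.274))]
wrist [(0.008, np.float64(0.069)), (0.01, np.float64(0.084)), (0.012, np.float64(0.1)), (0.014, np.float64(0.114)), (0.016, np.float64(0.13)), (0.018, np.float64(0.147))]
n 1 total tool shift mm [-0.1 81.2 79.9] yaw tool-y rad -0.0 tilt [-1.0e-04 -1.0e+00  5.5e-03]
0 -0.000 0 -0.1 80.8 80.4
```

```bash
python3 -c "
from rig import r
print(r.close_job())"
```

```text
the job is handed in; nothing more can be done
None
```

The green thermometer is back in the blue case's cutout, display up and fully seated. I let go of it, backed the arm clear and handed the job in at about 24 s. No verdict was reported.

**What happened:** The first grasp missed because the real fingertips sat 20–35 mm above the reported tool point. The fingers closed above the block without moving it. I measured the tips in the images, went lower and gripped it at about 34 mm opening. I then carried it over, lowered it through the lips in 1 mm steps, and pressed until it stopped hard at about 13 N with the underside at floor height.

**Last checks:**
- **Position:** the wrist camera puts it 2–3 mm from the cutout centre and within about 1° of its direction; the scene camera puts it 4–5 mm away.
- **Height:** the scene camera's best fit for the underside is 10–12 mm above the table, against a floor at 12 mm. The wrist camera's fit kept improving down to 8 mm, the lowest value tried, so it only shows the block is not sitting high.
- **Disagreement:** the top camera's fit was poor (residual about 0.6) and gave a wrong direction. I think the arm partly blocked its view, and I set it aside.
- **Other thermometers:** red and yellow still appear where they were at the start, within detector noise.

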